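# Free the slotted washer under a left-hand spindle nut

### The arm

A 6-joint arm with a two-finger parallel gripper is mounted at the origin on the work surface. World frame = base frame: x ahead of the robot, y to its left, z up, the work surface at z = 0. Lengths are in mm, angles in rad, forces in N, time in s.
With the tool pointing down it reaches from about 300 to 875 mm from the base axis. Payload 6.4 kg.
Tool frame: the origin (TCP) lies between the finger pads; the fingertips stand 25 mm ahead of it and the grasp point (between the pads) lies 6 mm ahead of it; z points along the fingers, y is the line along which they close (so a half turn about z gives the same grasp; the last joint's range is limited). The gripper opens to 85 mm and grips with 20 to 120 N. Pads are 22 mm wide; open, the fingers measure 114 mm over their backs; the gripper's body (76 mm by 85 mm) begins 54 mm behind the grasp point. The pads swing forward as they close: fully open they stand 13 mm farther back than shut.
Start: joints at [-1.515, 0.181, 1.607, -0, 1.354, -0.206], TCP at [148.837, -555.418, 256.288] pointing down, gripper open.
Joint ranges: [-2.99, 2.99], [-0.89, 2.07], [0.3, 2.58], [-1.14, 4.28], [0, 2.63], [-3.12, 3.12]. Speed limits (rad/s): [2.57, 2.57, 3.01, 3.14, 3.14, 3.14].

### API

Orientations are given as a rotation vector (axis times angle).
In Python, from cell import sense, snapshot, job_done gives the robot as it stands.
- The arm moves only by the tool step_arm, never from a script. Its argument "increments" is a list of rows, each an object with "gripper": the finger opening in m, from 0 to 0.0854; "dp": the shift along the tool's x, y, z in m, a list of three; "turn": the turn about the tool's z in rad. In form: [{"gripper": gripper, "dp": [x, y, z], "turn": turn}, ...]. A call has exactly 5 rows; each row shifts and turns the commanded pose from where the row before left it, along the tool's axes as they then stand; what a row does not reach is not made up. A row lasts 1/8 s, in which the tool goes at most 62.5 mm and 10.7 degrees, less where a joint would pass 70% of its speed; a pose out of reach is approached as far as the arm can. A call with a gripper value outside its range is refused whole. The fingers move at their own pace and stop on an object; "squeeze" is the grip in N (left out, the last holds). Time passes only in rows, so rows that do not move let the fingers close, or fill a call up. It gives the time, the measured TCP pose, the force, the opening and the grip force at its end, in the units of the state.
- sense(): the state, without advancing time (a new reading comes with each control period).
- snapshot(name): name is "scene" or "top" or "wrist"; returns a dict with "frame" (400x640x3 uint8, red, green, blue), "vfov" (degrees; the focal length in pixels is half the picture's height over the tangent of half this angle, whatever the lens; pixels are square), "cx", "cy" (the principal point, pixels), "R" (3x3) and "t" (3): a world point X has camera coordinates R X + t. Camera axes: x right, y down, z forward; pixel columns grow to the right and rows downward; lengths in mm; the calibration is good to about 2 mm. A picture is of the moment at which its call begins. There is no depth.
- job_done(): hands the job in; it is judged then, once.
The state is a dict: "t": time; "qpos": joint angles; "joint_vel": joint speeds; "effort": joint torques, N m; "ee_pos": TCP position; "eef_rot": TCP orientation; "wrist_force": force on the tool from outside, world axes, zero at the start; "ft_torque": the same for the moment, N m; "grip_width": opening from 0.0 (shut) to 1.0 (fully open); "finger_force": force on a finger pad.
Only numpy, scipy, OpenCV 4.12 (cv2) and the standard library are available. Lean on these libraries where they do the work, as an engineer would, in place of code of your own. Each camera call takes 0.05 s, during which the arm holds its last target. There are 200 camera calls.

### The job

Two small trimming wheels each hold a terracotta pot lid under a big hex nut and a slotted washer with an upright fin. Only the nut engraved with a line across its top and notches on its corners has a left-hand thread: unscrew that one by turning it clockwise until you feel its stop, without forcing the braked wheel round, then ease its washer up out of its pocket and draw it out sideways by the fin without forcing it against the nut, spindle, pocket or lid. Lay the washer flat inside the grey tray and leave the other wheel's nut and everything else on the table alone.

Things in the scene. Friction and masses are not known exactly. Their poses are not given: they have to be found in the camera images.
- wheel: Wheel to work on: grey disc 150 mm across, fixed. Origin on the spindle axis at table level, z up; the washer is drawn out along +x. Above it the aluminium head, held by a springy brake (gives 0.1 rad per N m), carries a terracotta lid (132 mm across, top 64 mm above the table), spindle (16 mm rod, end at 131 mm) and on the lid a dark square pocket: 50 mm inside, floor at 69, wall tops at 73 mm.
- head_rim (a point): Point on the rim of the wheel's head, 68 mm from the axis along the wheel's x, 42 mm above the table. Thread friction twists the springy head 2 mm at this point; dragged 8 mm round (at 1.2 N m) the brake is spoilt.
- nut: The marked left-hand nut, aluminium; origin on the axis at its underside. Turning it clockwise seen from above raises it 2.3 mm per rad against a steady friction of 0.3 N m; it stays where left. After 1.7 to 2.6 rad from its start (unknown, differs each time) it meets a hard stop, to be felt as a rise in torque, and stays captive; turned on from there it drags the head round.
- nut_top (a point): Centre of the nut's top, turning with it, 36 mm above its underside. Hexagon 44 mm across flats, 28 mm high, over a round flange 44 mm across, 8 mm high. The dark engraved line runs along this frame's +x to the middle of a flat; flats face x and every 60 degrees from it; the corners have dark notches.
- washer: Loose slotted washer, steel with aluminium tongue, about 0.12 kg, balanced near x = 17 mm. Origin: underside, on the spindle axis as fitted; x along its tongue (the wheel's x). Block 47 mm square, 13 mm high, centred there, with a 20 mm slot from x = 10 mm open to -x. Tongue 20 mm wide, 7.5 to 13 mm above the underside, out to x = 92 mm. It lies in the pocket with 1.5 mm play each side.
- fin_top (a point): Centre of the top of the washer's black plastic fin, at x = 80 mm, 37 mm above the underside. Fin: 24 mm long along x, 12 mm thick along y, 24 mm high above the tongue. The washer must rise over 4 mm to leave the pocket but not into the nut, which it meets 6.4 mm up with the nut at its stop. Then 55 mm along x clears the nut.
- washer_mid (a point): Middle of the washer's length: 34 mm from its origin along its x, at its underside.
- tray: Grey plastic open tray fixed to the table, 180 mm (x) by 124 mm (y) by 28 mm high, walls and floor about 4 mm. Origin: centre of its underside on the table, x along its length.
- nut2_top (a point): Centre of the top of the other nut (plain, unmarked, right-hand thread) on the second, otherwise identical wheel: leave it alone.
- claypot: Bystander: small lidded terracotta pot, 95 mm in diameter and high; origin under its centre.
- brush: Bystander: brush lying on the table near the robot, along its x.
- wrench: Bystander: wrench lying on the table.
- cup: Bystander: white mug, 85 mm high.
- collar: Bystander: terracotta ring, 70 mm in diameter, 15 mm high.
- saucer: Bystander: terracotta saucer, 120 mm in diameter, 14 mm high.
Not all that is in view belongs to the job. There is more than one size of the washer; the one meant has the size given above.

How it is judged (in metres and radians):
On the way, in this order (a step that is already met when the one before it is completed fails the run):
1. the marked nut is unscrewed to its stop (within 0.25 rad) while the washer is still in its pocket (z of nut_top in the frame of wheel above 0.1238 m and horizontal distance between washer and wheel below 0.008 m), for 0.2 s.
2. the washer is drawn clear of the spindle (horizontal distance between washer and wheel above 0.045 m), for 0.1 s.
At the end, for the whole second after the job is handed in: The washer lies at rest and flat (within 7 degrees, underside on the tray's floor) inside the tray, and the marked nut is still within 0.25 rad (0.6 mm of rise) of its stop (x of washer_mid in the frame of tray between -0.06 and 0.06 m and y of washer_mid in the frame of tray between -0.045 and 0.045 m and z of washer in the frame of tray below 0.009 m and angle between washer's own z axis and vertical below 0.12 rad and z of nut_top in the frame of wheel above 0.1238 m and linear speed of washer below 0.02 m/s); the robot touches nothing.
It fails at once if the washer is forced with more than 20 N against the nut, spindle, pocket or lid (contact force between washer and wheel above 20 N).
It fails at once if the wheel's braked head is forced round, more than 8 mm at its rim (distance of head_rim from where it was at the start of the episode above 0.008 m).
It fails at once if the other wheel's nut is turned or moved (distance of nut2_top from where it was at the start of the episode above 0.004 m).
It fails at once if a bystander is shoved more than 30 mm (distance of any of claypot, brush, wrench, cup, collar, saucer from where it was at the start of the episode above 0.03 m).
It also fails if it takes over 72 s, if anything falls off the work surface, if the arm or the gripper's body presses on something with over 40 N, if the wrist force passes 120 N, or if a joint passes its speed limit or range.

## Working session

There is one attempt and no reset: what is moved stays moved. The work goes in short steps, Python scripts to look and compute and a tool call to move; the robot and the scene stay as the last step left them, time stands still between calls to the robot, and variables do not carry over. Pictures are saved under pics/ and viewed, at most 13 in all, crops included, and the job is handed in when it is done.

Besides the shell and the picture viewer there is one more tool, called after "Emit:" in YAML: its name, and indented under it one key for each argument. step_arm: Moves the arm, as the interface text tells. Its arguments: {"type":"object","properties":{"increments":{"type":"array","items":{"type":"object","properties":{"gripper":{"type":"number"},"dp":{"type":"array","items":{"type":"number"}},"turn":{"type":"number"}}}},"squeeze":{"type":"number"}},"required":["increments"]}

```bash
mkdir -p pics; ls; cat > h.py <<'E'
import numpy as np, cv2, json
from cell import sense, snapshot, job_done
def save(n,f):
    s=snapshot(n); cv2.imwrite(f'pics/{f}.png',s['frame'][:,:,::-1]); np.savez(f'pics/{f}.npz',**{k:s[k] for k in('frame','vfov','cx','cy','R','t')}); return s
def ray(s,u,v,z):
    f=200/np.tan(np.radians(float(s['vfov']))/2); R=np.array(s['R']);t=np.array(s['t'])
    d=R.T@np.array([(u-s['cx'])/f,(v-s['cy'])/f,1]); c=-R.T@t
    return c+d*(z-c[2])/d[2]
def proj(s,X):
    f=200/np.tan(np.radians(float(s['vfov']))/2); p=np.array(s['R'])@np.array(X,float)+np.array(s['t'])
    return s['cx']+f*p[0]/p[2], s['cy']+f*p[1]/p[2]
E
python3 - <<'E'
from h import *
for n in('top','scene'):
    s=save(n,n+'0'); print(n,s['vfov'],s['cx'],s['cy'],np.round(-np.array(s['R']).T@s['t']),np.round(s['R'],3).tolist())
print(sense())
E
```

```text
pics
top 54.640343405321 320.80894966810723 203.48948066983323 [ 427.    5. 1076.] [[0.011, -1.0, -0.008], [-0.998, -0.011, -0.067], [0.067, 0.009, -0.998]]
scene 43.54392588523903 317.86377566653925 208.28735163327218 [1174. -457. 1184.] [[0.579, 0.815, -0.0], [0.646, -0.459, -0.611], [-0.498, 0.353, -0.792]]
{'t': 0.1, 'qpos': array([-1.51529128e+00,  1.81486496e-01,  1.60790512e+00,  2.32532572e-05,
        1.35382191e+00, -2.06319247e-01]), 'joint_vel': array([ 2.79292053e-05, -1.59919049e-03, -3.28107394e-03, -1.25000333e-03,
       -7.30717143e-04, -1.39697571e-03]), 'effort': array([ 2.33767678e-04, -4.45875406e+01, -3.52238739e+01, -3.27376620e-04,
        4.15143484e-03, -5.36239511e-06]), 'ee_pos': array([ 148.82139348, -554.9287116 ,  255.46451385]), 'eef_rot': array([-3.11311107e+00, -4.09880337e-01, -2.27253664e-04]), 'wrist_force': array([ 0.39139066, -0.78095236,  0.11772105]), 'ft_torque': array([-0.05156827,  0.0483427 , -0.00497099]), 'finger_force': 0.0, 'grip_width': 1.0002165329888624}
```

View pics/top0.png

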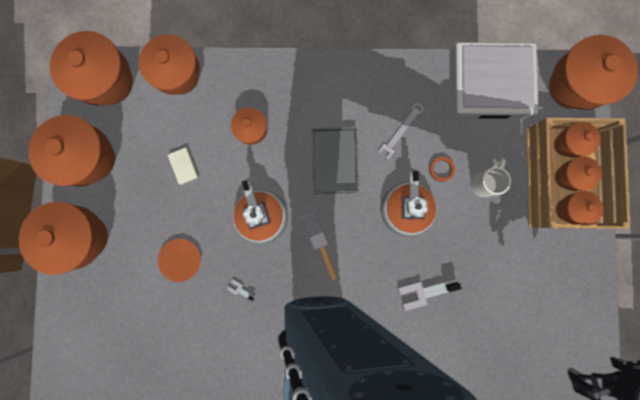

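View pics/scene0.png

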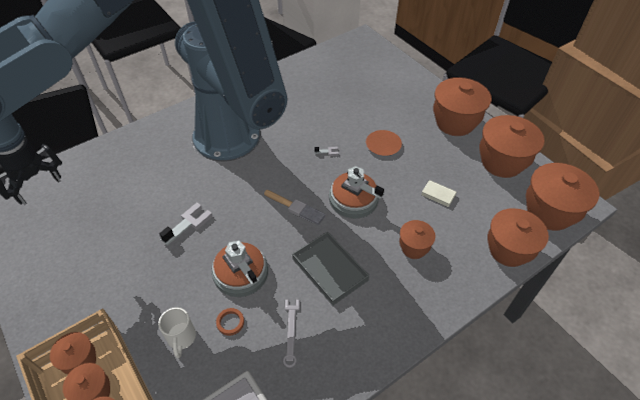

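Top view: wheels at about (258,215) and (411,208), tray at (335,160), nuts at (257,213) and (417,206). I need enlargements to find the marked nut.

```bash
python3 - <<'E'
from h import *
a=cv2.imread('pics/top0.png');b=cv2.imread('pics/scene0.png')
c=lambda im,u,v:cv2.resize(im[v-32:v+32,u-42:u+42],(399,299),interpolation=cv2.INTER_CUBIC)
cv2.imwrite('pics/crop1.png',np.vstack([np.hstack([c(a,258,205),c(a,413,200)]),np.hstack([c(b,355,187),c(b,240,262)])]))
s=np.load('pics/top0.npz')
for n,u,v,z in[('wl',258,216,42),('wr',410.5,208.5,42),('nutl',257,213,130),('nutr',417,206,130)]: print(n,ray(s,u,v,z).round(1))
E
```

```text
wl [460.9 181.6  42. ]
wr [ 485.4 -225.5   42. ]
nutl [465.3 169.2 130. ]
nutr [ 486.7 -221.8  130. ]
```

View pics/crop1.png

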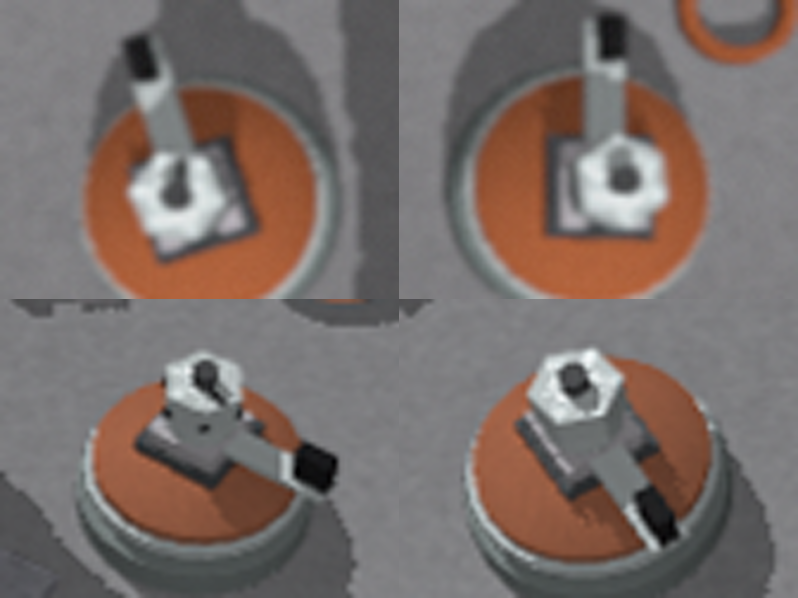

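Left wheel (nut at about (257,213) in the top view) has the engraved line and notches, so it is the marked one. I'll move the wrist camera over it.

Emit:
step_arm:
  increments:
    - {"gripper": 0.0854, "dp": [0.031, -0.04, -0.004], "turn": 0}
    - {"gripper": 0.0854, "dp": [0.031, -0.04, -0.004], "turn": 0}
    - {"gripper": 0.0854, "dp": [0.031, -0.04, -0.004], "turn": 0}
    - {"gripper": 0.0854, "dp": [0.031, -0.04, -0.004], "turn": 0}
    - {"gripper": 0.0854, "dp": [0.031, -0.04, -0.004], "turn": 0}

```text
t: 0.72
ee_pos: [247.1, -320.4, 276.1]
eef_rot: [-3.114, -0.409, -0.0]
wrist_force: [0.9, -0.5, -0.3]
grip_width: 1.002
finger_force: 0.0
```

Emit:
step_arm:
  increments:
    - {"gripper": 0.0854, "dp": [0.031, -0.04, -0.004], "turn": 0}
    - {"gripper": 0.0854, "dp": [0.031, -0.04, -0.004], "turn": 0}
    - {"gripper": 0.0854, "dp": [0.031, -0.04, -0.004], "turn": 0}
    - {"gripper": 0.0854, "dp": [0.031, -0.04, -0.004], "turn": 0}
    - {"gripper": 0.0854, "dp": [0.031, -0.04, -0.004], "turn": 0}

```text
t: 1.35
ee_pos: [344.9, -87.2, 296.4]
eef_rot: [3.115, 0.409, 0.001]
wrist_force: [0.7, 0.3, 0.6]
grip_width: 0.996
finger_force: 0.0
```

Emit:
step_arm:
  increments:
    - {"gripper": 0.0854, "dp": [0.031, -0.04, -0.004], "turn": 0}
    - {"gripper": 0.0854, "dp": [0.031, -0.04, -0.004], "turn": 0}
    - {"gripper": 0.0854, "dp": [0.031, -0.04, -0.004], "turn": 0}
    - {"gripper": 0.0854, "dp": [0.031, -0.04, -0.004], "turn": 0}
    - {"gripper": 0.0854, "dp": [0, 0, 0], "turn": 0}

```text
t: 1.98
ee_pos: [423.3, 100.6, 312.1]
eef_rot: [-3.113, -0.418, 0.001]
wrist_force: [-0.3, -1.6, -1.0]
grip_width: 0.998
finger_force: 0.0
```

```bash
python3 - <<'E'
from h import *
q=sense();print(q['t'],q['ee_pos'].round(1),q['eef_rot'].round(3),q['qpos'].round(2))
s=save('wrist','w1'); print(s['vfov'],-np.array(s['R']).T@s['t'],np.round(s['R'],3).tolist(),proj(s,(463,175,100)))
im=cv2.imread('pics/w1.png');cv2.imwrite('pics/w1b.png',cv2.resize(im,(800,500),interpolation=cv2.INTER_CUBIC))
E
```

```text
1.975 [423.3 100.6 312.1] [-3.113e+00 -4.180e-01  1.000e-03] [-0.04 -0.19  1.87  0.    1.47  1.26]
69.22805117457021 [498.68868825 122.05311674 427.92000264] [[0.263, -0.965, -0.001], [-0.919, -0.251, 0.304], [-0.294, -0.079, -0.953]] (np.float64(263.70264619030803), np.float64(124.39569207894979))
```

View pics/w1b.png

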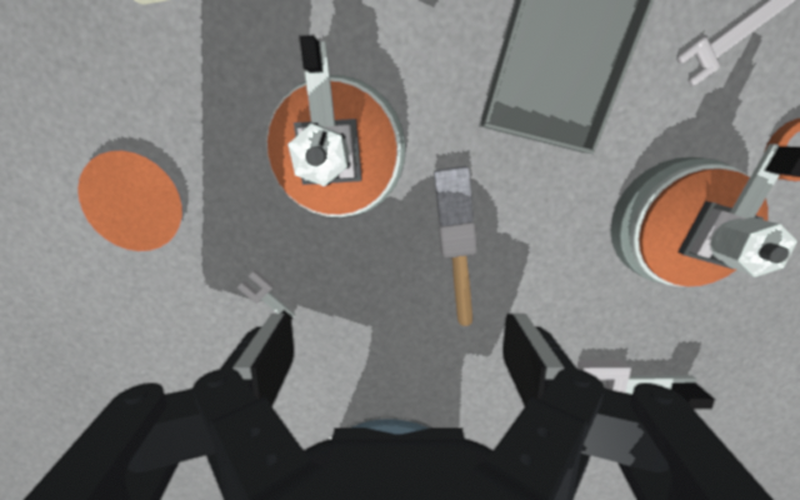

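The wrist view shows the spindle at about (317,155) and the engraved line pointing up-right. I'll go closer for accuracy.

Emit:
step_arm:
  increments:
    - {"gripper": 0.0854, "dp": [0.012, -0.02, 0.035], "turn": 0}
    - {"gripper": 0.0854, "dp": [0.012, -0.02, 0.035], "turn": 0}
    - {"gripper": 0.0854, "dp": [0.013, -0.021, 0.035], "turn": 0}
    - {"gripper": 0.0854, "dp": [0, 0, 0], "turn": 0}
    - {"gripper": 0.0854, "dp": [0, 0, 0], "turn": 0}

```text
t: 2.65
ee_pos: [443.4, 165.2, 208.0]
eef_rot: [3.114, 0.409, 0.001]
wrist_force: [0.9, -0.6, 0.7]
grip_width: 1.001
finger_force: 0.0
```

```bash
python3 - <<'E'
from h import *
q=sense();print(q['t'],q['ee_pos'].round(1),q['eef_rot'].round(3),q['qpos'].round(2))
s=save('wrist','w2'); print(-np.array(s['R']).T@s['t'],np.round(s['R'],3).tolist())
im=cv2.imread('pics/w2.png');cv2.imwrite('pics/w2b.png',cv2.resize(im,(800,500),interpolation=cv2.INTER_CUBIC))
E
```

```text
2.65 [443.4 165.2 208. ] [3.114e+00 4.090e-01 1.000e-03] [ 0.11  0.    1.9  -0.    1.24  1.42]
[518.71623925 186.2575017  323.91952938] [[0.257, -0.966, 0.0], [-0.921, -0.245, 0.304], [-0.293, -0.078, -0.953]]
```

View pics/w2b.png

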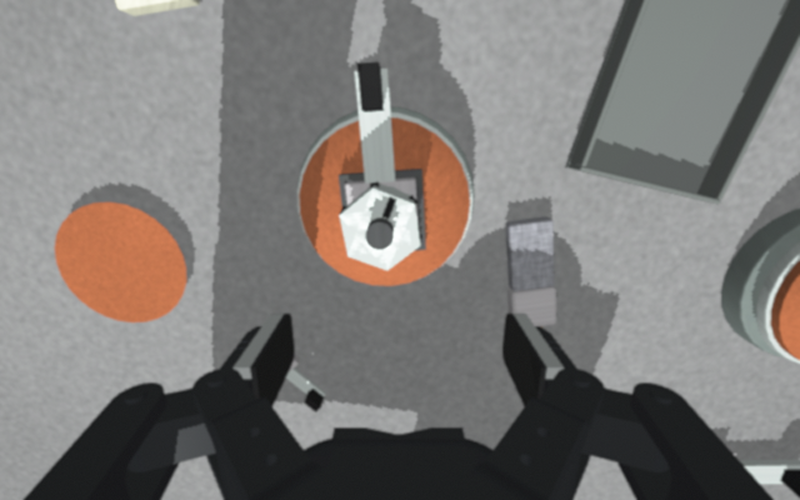

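The nut is now near the image centre: spindle end at (379,235) and fin top at about (369,78), with the line running up-right. Next is fitting the lid and zooming in on the nut.

```bash
python3 - <<'E'
from h import *
from scipy.optimize import least_squares
s=np.load('pics/w2.npz'); im=s['frame']
hsv=cv2.cvtColor(im,cv2.COLOR_RGB2HSV); m=((hsv[...,0]<15)&(hsv[...,1]>120)).astype(np.uint8)
m[:, :235]=0; m[:,385:]=0; m[:80]=0;m[240:]=0
h=cv2.convexHull(np.argwhere(m)[:,::-1].astype(np.int32))[:,0]
P=np.array([ray(s,u,v,64)[:2] for u,v in h])
r=least_squares(lambda p:np.hypot(*(P-p[:2]).T)-p[2],[462,175,66],loss='soft_l1'); print('lid',r.x.round(2),np.abs(r.fun).max())
for z in(131,):print('spindle',ray(s,379/1.25,235/1.25,z).round(1))
print('fin c?',ray(s,369/1.25,78/1.25,106).round(1))
t=np.load('pics/top0.npz')
print('tray corners top0',[ray(t,u,v,28).round(0)[:2].tolist() for u,v in((313,129),(355,128),(357,192),(314,193))])
cv2.imwrite('pics/w2c.png',cv2.resize(im[40:230,240:390,::-1],(600,600*190//150*0+600),interpolation=cv2.INTER_CUBIC) if 0 else cv2.resize(im[45:225,255:385,::-1],None,fx=3.3,fy=3.3,interpolation=cv2.INTER_CUBIC))
E
```

```text
lid [465.36 182.5   61.09] 0.5179692491165042
spindle [463.2 182.3 131. ]
fin c? [541.6 208.8 106. ]
tray corners top0 [[702.0, 38.0], [706.0, -77.0], [529.0, -84.0], [526.0, 33.0]]
```

View pics/w2c.png

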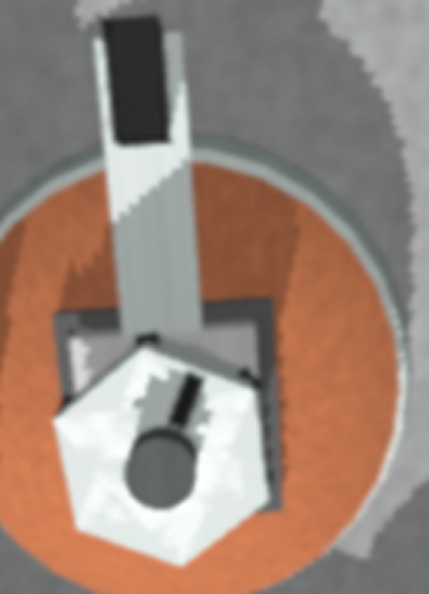

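```bash
python3 - <<'E'
from h import *
s=np.load('pics/w2.npz')
g=lambda x,y,z:ray(s,255+x/3.3-.35,45+y/3.3-.35,z)[:2]
for z in(118.5,120.5):
  C=np.array([g(x,y,z) for x,y in((148,345),(258,385),(268,502),(182,567),(75,525),(53,418))])
  d=C-C.mean(0);print(z,C.mean(0).round(1),np.hypot(*d.T).round(1),np.degrees(np.arctan2(d[:,1],d[:,0])).round(1))
a,b=g(180,425,119.5),g(195,378,119.5);print('line',a,b,np.degrees(np.arctan2(*(b-a)[::-1])))
print('spindle',g(160,470,131))
for (p,q) in(((98,40),(122,330)),((182,40),(203,330))):
  a,b=g(*p,82),g(*q,82);print('tongue',a.round(1),b.round(1),np.degrees(np.arctan2(*(a-b)[::-1])).round(2))
F=np.array([g(x,y,106) for x,y in((100,20),(158,17),(168,141),(117,145))]);print('fin',F.round(1).tolist(),F.mean(0))
print('pocket',[g(x,y,73).round(1).tolist() for x,y in((55,313),(272,298),(280,510))])
E
```

```text
118.5 [463. 182.] [25.4 26.5 25.3 26.  25.6 25.9] [  21.8  -36.2  -98.3 -156.7  142.1   83.9]
120.5 [463.5 182. ] [25.2 26.2 25.1 25.7 25.4 25.7] [  21.8  -36.2  -98.3 -156.7  142.1   83.9]
line [471.61687551 180.50145986] [482.47337126 179.94856073] -2.915438136111766
spindle [463.85548628 182.48071651]
tongue [545.8 220.1] [482.8 199.6] 18.09
tongue [550.8 201.5] [488.1 179.9] 18.96
fin [[546.9, 217.2], [550.5, 205.8], [527.9, 198.0], [524.3, 208.3]] [537.3930693  207.32073678]
pocket [[481.3, 217.8], [499.4, 164.6], [444.8, 146.6]]
```

Axis ≈ (463.4, 182.2), wheel yaw ≈ 18.5°, hex flats at −7° + 60°k. I'll centre the tool and turn it to a jaw yaw of 53°, which leaves room for the clockwise turn.

Emit:
step_arm:
  increments:
    - {"gripper": 0.0854, "dp": [0.0237, -0.0112, 0], "turn": 0}
    - {"gripper": 0.0854, "dp": [0, 0, 0], "turn": -0.16}
    - {"gripper": 0.0854, "dp": [0, 0, 0], "turn": -0.16}
    - {"gripper": 0.0854, "dp": [0, 0, 0], "turn": -0.16}
    - {"gripper": 0.0854, "dp": [0, 0, 0], "turn": -0.16}

```text
t: 3.32
ee_pos: [464.1, 182.3, 209.2]
eef_rot: [2.824, 1.374, 0.005]
wrist_force: [-0.1, 0.5, -0.7]
grip_width: 1.002
finger_force: 0.0
```

Emit:
step_arm:
  increments:
    - {"gripper": 0.0854, "dp": [0, 0, 0], "turn": -0.16}
    - {"gripper": 0.0854, "dp": [0, 0, 0], "turn": -0.16}
    - {"gripper": 0.0854, "dp": [0, 0, 0], "turn": -0.16}
    - {"gripper": 0.0854, "dp": [0, 0, 0], "turn": -0.16}
    - {"gripper": 0.0854, "dp": [0, 0, 0], "turn": -0.16}

```text
t: 3.95
ee_pos: [464.0, 182.3, 209.2]
eef_rot: [2.065, 2.364, 0.004]
wrist_force: [0.4, -0.2, 0.1]
grip_width: 1.004
finger_force: 0.0
```

Emit:
step_arm:
  increments:
    - {"gripper": 0.0854, "dp": [0, 0, 0], "turn": -0.16}
    - {"gripper": 0.0854, "dp": [0, 0, 0], "turn": -0.16}
    - {"gripper": 0.0854, "dp": [0, 0, 0], "turn": -0.16}
    - {"gripper": 0.0854, "dp": [0, 0, 0], "turn": -0.16}
    - {"gripper": 0.0854, "dp": [0, 0, 0], "turn": -0.16}

```text
t: 4.58
ee_pos: [464.0, 182.3, 209.2]
eef_rot: [0.981, 2.981, 0.002]
wrist_force: [-0.2, 0.4, 0.1]
grip_width: 0.998
finger_force: 0.0
```

```bash
cat >> h.py <<'E'
from scipy.spatial.transform import Rotation as Ro
def st(tgt=None,yaw=None):
    q=sense(); R=Ro.from_rotvec(q['eef_rot']).as_matrix(); y=np.degrees(np.arctan2(R[1,1],R[0,1]))
    print('t',round(q['t'],2),'pos',q['ee_pos'].round(1),'yaw_y',y.round(2),'q6',q['qpos'][5].round(2),'F',q['wrist_force'].round(1),'M',q['ft_torque'].round(3),'g',round(q['grip_width']*85.4,1),q['finger_force'],'tilt',(R[:,2]).round(4))
    if tgt is not None: print('dp mm',(R.T@(np.array(tgt)-q['ee_pos'])).round(1))
    if yaw is not None: print('turn',np.radians(y-yaw).round(3))
E
python3 -c "
from h import *
st((463.4,182.2,113),53)"
```

```text
t 4.58 pos [464.  182.3 209.2] yaw_y 53.57 q6 -0.8 F [-0.2  0.4  0.1] M [0.025 0.004 0.047] g 85.2 0.0 tilt [ 3.2e-03  2.0e-04 -1.0e+00]
dp mm [ 0.7 -0.7 96.2]
turn 0.01
```

Emit:
step_arm:
  increments:
    - {"gripper": 0.0854, "dp": [0.0007, -0.0007, 0.03], "turn": 0.01}
    - {"gripper": 0.0854, "dp": [0, 0, 0.03], "turn": 0}
    - {"gripper": 0.0854, "dp": [0, 0, 0.02], "turn": 0}
    - {"gripper": 0.0854, "dp": [0, 0, 0.016], "turn": 0}
    - {"gripper": 0.07, "dp": [0, 0, 0], "turn": 0}
  squeeze: 35

```text
t: 5.2
ee_pos: [462.0, 182.6, 111.2]
eef_rot: [-1.004, -2.976, 0.001]
wrist_force: [0.1, 0.3, 0.5]
grip_width: 0.829
finger_force: 0.0
```

Emit:
step_arm:
  increments:
    - {"gripper": 0.038, "dp": [0, 0, 0], "turn": 0}
    - {"gripper": 0.038, "dp": [0, 0, 0], "turn": 0}
    - {"gripper": 0.038, "dp": [0, 0, 0], "turn": 0}
    - {"gripper": 0.038, "dp": [0, 0, 0], "turn": 0}
    - {"gripper": 0.038, "dp": [0, 0, 0], "turn": 0}
  squeeze: 35

```text
t: 5.82
ee_pos: [461.9, 181.8, 112.7]
eef_rot: [1.001, 2.978, -0.005]
wrist_force: [-5.9, -8.4, 10.2]
grip_width: 0.513
finger_force: 34.9
```

```bash
python3 -c "
from h import *
st((463.4,182.2,113),53)"
```

```text
t 5.83 pos [461.9 181.8 112.7] yaw_y 52.82 q6 -0.78 F [-5.9 -8.4 10.2] M [-1.262  0.948  0.096] g 43.8 34.900492711312836 tilt [-8.0e-04 -2.9e-03 -1.0e+00]
dp mm [-1.   1.2 -0.3]
turn -0.003
```

Emit:
step_arm:
  increments:
    - {"gripper": 0.038, "dp": [0.0, -0.0006, -0.0005], "turn": 0.05}
    - {"gripper": 0.038, "dp": [0, 0, -0.0002], "turn": 0.1}
    - {"gripper": 0.038, "dp": [0, 0, -0.0002], "turn": 0.1}
    - {"gripper": 0.038, "dp": [0, 0, -0.0002], "turn": 0.1}
    - {"gripper": 0.038, "dp": [0, 0, -0.0002], "turn": 0.1}

```text
t: 6.45
ee_pos: [462.0, 181.9, 113.7]
eef_rot: [1.644, 2.676, -0.002]
wrist_force: [-2.3, -5.3, 3.6]
grip_width: 0.513
finger_force: 35.7
```

```bash
python3 -c "
from h import *
st((463.4,182.2,113),53)"
```

```text
t 6.45 pos [462.  181.9 113.7] yaw_y 26.87 q6 -0.33 F [-2.3 -5.3  3.6] M [-0.766  0.328  0.333] g 43.8 35.68826443123271 tilt [ 6.0e-04 -1.8e-03 -1.0e+00]
dp mm [-0.4  1.4  0.7]
turn -0.456
```

Emit:
step_arm:
  increments:
    - {"gripper": 0.038, "dp": [0.0, -0.0003, -0.0004], "turn": 0.16}
    - {"gripper": 0.038, "dp": [0, 0, -0.0004], "turn": 0.16}
    - {"gripper": 0.038, "dp": [0, 0, -0.0004], "turn": 0.16}
    - {"gripper": 0.038, "dp": [0, 0, -0.0004], "turn": 0.16}
    - {"gripper": 0.038, "dp": [0, 0, -0.0004], "turn": 0.16}

```text
t: 7.08
ee_pos: [462.3, 181.9, 115.6]
eef_rot: [2.557, 1.821, 0.001]
wrist_force: [1.5, -3.1, -0.5]
grip_width: 0.505
finger_force: 35.6
```

```bash
python3 -c "
from h import *
st((463.4,182.2,113),53)"
```

```text
t 7.08 pos [462.3 181.9 115.6] yaw_y -19.08 q6 0.47 F [ 1.5 -3.1 -0.5] M [-0.717 -0.214  0.312] g 43.1 35.61534939236708 tilt [ 0.0022 -0.0015 -1.    ]
dp mm [0.7 0.9 2.6]
turn -1.258
```

Emit:
step_arm:
  increments:
    - {"gripper": 0.038, "dp": [0.0, 0, -0.0002], "turn": 0.08}
    - {"gripper": 0.038, "dp": [0, 0, -0.0002], "turn": 0.08}
    - {"gripper": 0.038, "dp": [0, 0, -0.0002], "turn": 0.08}
    - {"gripper": 0.038, "dp": [0, 0, -0.0002], "turn": 0.08}
    - {"gripper": 0.038, "dp": [0, 0, -0.0001], "turn": 0.06}

```text
t: 7.7
ee_pos: [462.6, 181.7, 116.5]
eef_rot: [2.853, 1.31, 0.003]
wrist_force: [2.1, -4.8, -0.6]
grip_width: 0.513
finger_force: 35.8
```

```bash
python3 -c "
from h import *
st((463.4,182.2,113),53)"
```

```text
t 7.7 pos [462.6 181.7 116.5] yaw_y -40.69 q6 0.85 F [ 2.1 -4.8 -0.6] M [-0.782 -0.271  0.305] g 43.8 35.78614253645071 tilt [ 0.0027 -0.0017 -1.    ]
dp mm [0.9 0.3 3.5]
turn -1.635
```

Emit:
step_arm:
  increments:
    - {"gripper": 0.038, "dp": [0.0, 0, -0.0001], "turn": 0.03}
    - {"gripper": 0.038, "dp": [0, 0, -0.0001], "turn": 0.03}
    - {"gripper": 0.038, "dp": [0, 0, 0], "turn": 0.02}
    - {"gripper": 0.038, "dp": [0, 0, 0], "turn": 0}
    - {"gripper": 0.038, "dp": [0, 0, 0], "turn": 0}

```text
t: 8.32
ee_pos: [462.6, 181.7, 116.7]
eef_rot: [2.902, 1.198, 0.003]
wrist_force: [1.3, -4.9, -0.3]
grip_width: 0.512
finger_force: 35.8
```

```bash
python3 -c "
from h import *
st((463.4,182.2,113),53)"
```

```text
t 8.32 pos [462.6 181.7 116.7] yaw_y -45.14 q6 0.93 F [ 1.3 -4.9 -0.3] M [-0.981 -0.303  0.309] g 43.7 35.848094141173306 tilt [ 0.0026 -0.0017 -1.    ]
dp mm [0.9 0.2 3.7]
turn -1.713
```

Emit:
step_arm:
  increments:
    - {"gripper": 0.038, "dp": [0.0, 0, -0.0001], "turn": 0.03}
    - {"gripper": 0.038, "dp": [0, 0, -0.0001], "turn": 0.03}
    - {"gripper": 0.038, "dp": [0, 0, 0], "turn": 0.015}
    - {"gripper": 0.038, "dp": [0, 0, 0], "turn": 0}
    - {"gripper": 0.038, "dp": [0, 0, 0], "turn": 0}

```text
t: 8.95
ee_pos: [462.6, 181.7, 116.9]
eef_rot: [2.944, 1.088, 0.003]
wrist_force: [2.1, -5.7, -0.2]
grip_width: 0.511
finger_force: 35.8
```

```bash
python3 -c "
from h import *
st((463.4,182.2,113),53)"
```

```text
t 8.95 pos [462.6 181.7 116.9] yaw_y -49.44 q6 1.0 F [ 2.1 -5.7 -0.2] M [-1.003 -0.332  0.332] g 43.6 35.837159156799316 tilt [ 0.0027 -0.0017 -1.    ]
dp mm [0.9 0.1 3.9]
turn -1.788
```

Emit:
step_arm:
  increments:
    - {"gripper": 0.038, "dp": [0.0, 0, -0.0001], "turn": 0.03}
    - {"gripper": 0.038, "dp": [0, 0, -0.0001], "turn": 0.03}
    - {"gripper": 0.038, "dp": [0, 0, 0], "turn": 0.015}
    - {"gripper": 0.038, "dp": [0, 0, 0], "turn": 0}
    - {"gripper": 0.038, "dp": [0, 0, 0], "turn": 0}

```text
t: 9.57
ee_pos: [462.7, 181.6, 117.1]
eef_rot: [2.983, 0.977, 0.003]
wrist_force: [2.4, -6.1, -0.7]
grip_width: 0.512
finger_force: 35.8
```

```bash
python3 -c "
from h import *
st((463.4,182.2,113),53)"
```

```text
t 9.57 pos [462.7 181.6 117.1] yaw_y -53.73 q6 1.08 F [ 2.4 -6.1 -0.7] M [-1.028 -0.345  0.282] g 43.7 35.83334147930145 tilt [ 0.0027 -0.0018 -1.    ]
dp mm [ 0.9 -0.   4.1]
turn -1.863
```

Emit:
step_arm:
  increments:
    - {"gripper": 0.038, "dp": [0.0, 0.0004, -0.0001], "turn": 0.03}
    - {"gripper": 0.038, "dp": [0, 0, -0.0001], "turn": 0.03}
    - {"gripper": 0.038, "dp": [0, 0, 0], "turn": 0.015}
    - {"gripper": 0.038, "dp": [0, 0, 0], "turn": 0}
    - {"gripper": 0.038, "dp": [0, 0, 0], "turn": 0}

```text
t: 10.2
ee_pos: [462.7, 181.6, 117.2]
eef_rot: [3.019, 0.863, 0.003]
wrist_force: [1.8, -5.3, 1.4]
grip_width: 0.507
finger_force: 36.0
```

```bash
python3 -c "
from h import *
st((463.4,182.2,113),53)"
```

```text
t 10.2 pos [462.7 181.6 117.2] yaw_y -58.08 q6 1.15 F [ 1.8 -5.3  1.4] M [-1.078 -0.298  0.264] g 43.3 36.03249549865723 tilt [ 0.0023 -0.0013 -1.    ]
dp mm [ 0.9 -0.2  4.2]
turn -1.939
```

Emit:
step_arm:
  increments:
    - {"gripper": 0.038, "dp": [0.0, 0.0004, -0.0001], "turn": 0.03}
    - {"gripper": 0.038, "dp": [0, 0, -0.0001], "turn": 0.03}
    - {"gripper": 0.038, "dp": [0, 0, 0], "turn": 0.015}
    - {"gripper": 0.038, "dp": [0, 0, 0], "turn": 0}
    - {"gripper": 0.038, "dp": [0, 0, 0], "turn": 0}

```text
t: 10.82
ee_pos: [462.7, 181.5, 117.4]
eef_rot: [3.05, 0.749, 0.003]
wrist_force: [1.2, -5.7, 3.3]
grip_width: 0.509
finger_force: 36.3
```

```bash
python3 -c "
from h import *
st((463.4,182.2,113),53)"
```

```text
t 10.82 pos [462.7 181.5 117.4] yaw_y -62.42 q6 1.23 F [ 1.2 -5.7  3.3] M [-1.091 -0.234  0.278] g 43.5 36.28827095031738 tilt [ 1.9e-03 -7.0e-04 -1.0e+00]
dp mm [ 0.9 -0.3  4.4]
turn -2.014
```

Emit:
step_arm:
  increments:
    - {"gripper": 0.038, "dp": [0.0, 0.0003, -0.0002], "turn": 0.03}
    - {"gripper": 0.038, "dp": [0, 0, -0.0002], "turn": 0.03}
    - {"gripper": 0.038, "dp": [0, 0, 0], "turn": 0.015}
    - {"gripper": 0.038, "dp": [0, 0, 0], "turn": 0}
    - {"gripper": 0.038, "dp": [0, 0, 0], "turn": 0}

```text
t: 11.45
ee_pos: [462.7, 181.4, 117.5]
eef_rot: [3.077, 0.633, 0.002]
wrist_force: [1.4, -4.8, 3.1]
grip_width: 0.509
finger_force: 36.3
```

```bash
python3 -c "
from h import *
st((463.4,182.2,113),53)"
```

```text
t 11.45 pos [462.7 181.4 117.5] yaw_y -66.75 q6 1.3 F [ 1.4 -4.8  3.1] M [-1.025 -0.277  0.271] g 43.4 36.32391393184662 tilt [ 1.6e-03 -3.0e-04 -1.0e+00]
dp mm [ 0.9 -0.4  4.5]
turn -2.09
```

Emit:
step_arm:
  increments:
    - {"gripper": 0.038, "dp": [0.0, 0.0003, -0.0002], "turn": 0.03}
    - {"gripper": 0.038, "dp": [0, 0, -0.0002], "turn": 0.03}
    - {"gripper": 0.038, "dp": [0, 0, 0], "turn": 0.015}
    - {"gripper": 0.038, "dp": [0, 0, 0], "turn": 0}
    - {"gripper": 0.038, "dp": [0, 0, 0], "turn": 0}

```text
t: 12.08
ee_pos: [462.7, 181.3, 117.7]
eef_rot: [3.099, 0.517, 0.002]
wrist_force: [3.5, -3.2, 2.5]
grip_width: 0.507
finger_force: 36.3
```

```bash
python3 -c "
from h import *
st((463.4,182.2,113),53)"
```

```text
t 12.07 pos [462.7 181.3 117.7] yaw_y -71.04 q6 1.37 F [ 3.5 -3.2  2.5] M [-0.855 -0.489  0.308] g 43.3 36.30592882633209 tilt [ 1.3e-03  1.0e-04 -1.0e+00]
dp mm [ 0.9 -0.6  4.7]
turn -2.165
```

Emit:
step_arm:
  increments:
    - {"gripper": 0.038, "dp": [0.0, 0.0001, -0.0002], "turn": 0.03}
    - {"gripper": 0.038, "dp": [0, 0, -0.0001], "turn": 0.03}
    - {"gripper": 0.038, "dp": [0, 0, 0], "turn": 0.015}
    - {"gripper": 0.038, "dp": [0, 0, 0], "turn": 0}
    - {"gripper": 0.038, "dp": [0, 0, 0], "turn": 0}

```text
t: 12.7
ee_pos: [462.7, 181.3, 117.8]
eef_rot: [3.116, 0.402, 0.002]
wrist_force: [4.0, -3.3, 0.9]
grip_width: 0.511
finger_force: 36.6
```

```bash
python3 -c "
from h import *
st((463.4,182.2,113),53)"
```

```text
t 12.7 pos [462.7 181.3 117.8] yaw_y -75.3 q6 1.45 F [ 4.  -3.3  0.9] M [-0.744 -0.713  0.694] g 43.6 36.64591133594513 tilt [ 0.0013 -0.     -1.    ]
dp mm [ 0.9 -0.7  4.8]
turn -2.239
```

Torque jumped from 0.31 to 0.69 N·m at 2.22 rad, so this is the stop. I'll relieve it slightly, release and rise.

Emit:
step_arm:
  increments:
    - {"gripper": 0.038, "dp": [0, 0, 0], "turn": -0.02}
    - {"gripper": 0.038, "dp": [0, 0, 0], "turn": -0.02}
    - {"gripper": 0.07, "dp": [0, 0, 0], "turn": 0}
    - {"gripper": 0.07, "dp": [0, 0, 0], "turn": 0}
    - {"gripper": 0.07, "dp": [0, 0, 0], "turn": 0}

```text
t: 13.32
ee_pos: [461.6, 181.5, 117.2]
eef_rot: [-3.107, -0.464, 0.002]
wrist_force: [-0.2, -0.5, 0.3]
grip_width: 0.824
finger_force: 0.0
```

Emit:
step_arm:
  increments:
    - {"gripper": 0.07, "dp": [0, 0, -0.01], "turn": 0}
    - {"gripper": 0.07, "dp": [0, 0, -0.02], "turn": 0}
    - {"gripper": 0.07, "dp": [0, 0, -0.03], "turn": 0}
    - {"gripper": 0.07, "dp": [-0.015, 0, -0.03], "turn": 0}
    - {"gripper": 0.07, "dp": [0, 0, 0], "turn": 0}

```text
t: 13.95
ee_pos: [449.0, 177.1, 210.6]
eef_rot: [-3.107, -0.464, -0.008]
wrist_force: [0.3, 0.1, -0.4]
grip_width: 0.82
finger_force: 0.0
```

```bash
python3 - <<'E'
from h import *
st((463.4,182.2,200),-75)
s=save('wrist','w3')
im=s['frame']; u,v=map(int,proj(s,(500,195,100)));print(u,v)
u=max(u,90);v=max(v,90)
cv2.imwrite('pics/w3c.png',cv2.resize(im[v-90:v+90,u-90:u+90,::-1],None,fx=3.3,fy=3.3,interpolation=cv2.INTER_CUBIC));print(u-90,v-90)
E
```

```text
t 13.95 pos [449.  177.1 210.6] yaw_y -73.0 q6 1.4 F [ 0.3  0.1 -0.4] M [ 0.009  0.052 -0.004] g 70.0 0.0 tilt [ 5.3e-03  9.0e-04 -1.0e+00]
dp mm [15.2 -0.7 10.7]
turn 0.035
316 138
226 48
```

View pics/w3c.png

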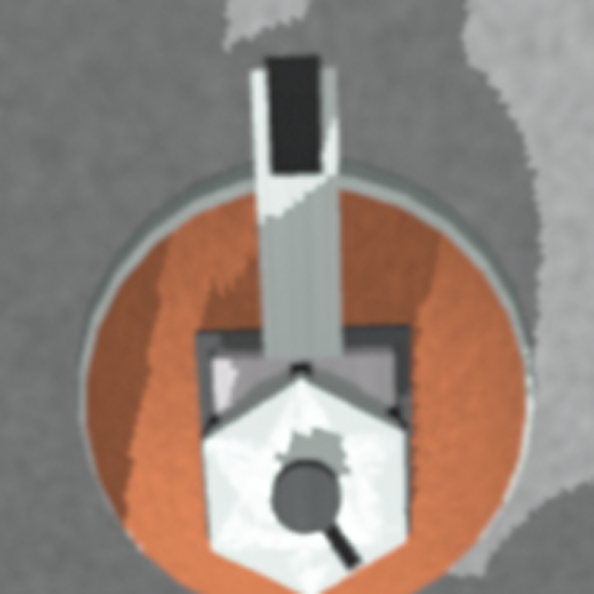

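The picture shows the nut raised and the line now at lower right, about 125° on. The washer is still in its pocket, with the fin top at crop (295,115).

```bash
python3 - <<'E'
from h import *
s=np.load('pics/w3.npz')
g=lambda x,y,z:ray(s,226+x/3.3-.35,48+y/3.3-.35,z)[:2]
F=np.array([g(x,y,106) for x,y in((265,57),(320,54),(322,173),(272,174))]);print('fin',F.round(1).tolist(),F.mean(0))
for (p,q) in(((252,70),(263,355)),((335,70),(343,352))):
  a,b=g(*p,82),g(*q,82);print('tongue',a.round(1),b.round(1),np.degrees(np.arctan2(*(a-b)[::-1])).round(2))
a,b=g(197,333,73),g(410,323,73);print('pocket',np.degrees(np.arctan2(*(a-b)[::-1]))-90)
print('spindle',g(306,496,131))
E
```

```text
fin [[547.1, 217.1], [551.1, 206.1], [528.4, 198.6], [525.0, 209.0]] [537.88961366 207.70154255]
tongue [546.1 221. ] [482.3 199.7] 18.41
tongue [551.8 202.3] [489.  180.3] 19.26
pocket 19.639347837281946
spindle [463.96324921 182.62291361]
```

```bash
python3 -c "
from h import *
st((538.3,207.7,140),-71.1)"
```

```text
t 14.0 pos [448.5 177.  209. ] yaw_y -73.0 q6 1.4 F [-0.1 -0.8 -0.5] M [-0.037 -0.044 -0.007] g 70.3 0.0 tilt [ 3.1e-03  6.0e-04 -1.0e+00]
dp mm [94.7 -3.1 69.3]
turn -0.033
```

Emit:
step_arm:
  increments:
    - {"gripper": 0.05, "dp": [0.045, -0.003, 0], "turn": 0}
    - {"gripper": 0.05, "dp": [0.0497, 0, 0.01], "turn": -0.033}
    - {"gripper": 0.05, "dp": [0, 0, 0.035], "turn": 0}
    - {"gripper": 0.05, "dp": [0, 0, 0.024], "turn": 0}
    - {"gripper": 0.05, "dp": [0, 0, 0], "turn": 0}
  squeeze: 20

```text
t: 14.62
ee_pos: [535.3, 207.0, 135.1]
eef_rot: [-3.099, -0.515, 0.011]
wrist_force: [0.5, -0.7, 0.0]
grip_width: 0.587
finger_force: 0.0
```

```bash
python3 -c "
from h import *
st((538.3,207.7,109.5),-71.1)"
```

```text
t 14.62 pos [535.3 207.  135.1] yaw_y -71.11 q6 1.4 F [ 0.5 -0.7  0. ] M [ 0.002  0.029 -0.027] g 50.1 0.0 tilt [-0.0069 -0.001  -1.    ]
dp mm [ 3.2  0.4 25.6]
turn -0.0
```

Emit:
step_arm:
  increments:
    - {"gripper": 0.05, "dp": [0, 0, 0], "turn": 0}
    - {"gripper": 0.05, "dp": [0, 0, 0], "turn": 0}
    - {"gripper": 0.035, "dp": [0, 0, 0.01], "turn": 0}
    - {"gripper": 0.035, "dp": [0, 0, 0.01], "turn": 0}
    - {"gripper": 0.035, "dp": [0, 0, 0], "turn": 0}

```text
t: 15.25
ee_pos: [536.5, 207.2, 117.2]
eef_rot: [-3.099, -0.516, 0.004]
wrist_force: [-0.0, 0.2, -0.4]
grip_width: 0.408
finger_force: 0.0
```

```bash
python3 -c "
from h import *
st((538.3,207.7,109.5),-71.1)"
```

```text
t 15.25 pos [536.5 207.2 117.2] yaw_y -71.11 q6 1.4 F [-0.   0.2 -0.4] M [ 0.066 -0.074 -0.015] g 34.9 0.0 tilt [-2.5e-03 -4.0e-04 -1.0e+00]
dp mm [1.9 0.1 7.7]
turn -0.0
```

Emit:
step_arm:
  increments:
    - {"gripper": 0.03, "dp": [0.001, 0, 0.004], "turn": 0}
    - {"gripper": 0.03, "dp": [0, 0, 0.003], "turn": 0}
    - {"gripper": 0.02, "dp": [0, 0, 0], "turn": 0}
    - {"gripper": 0.016, "dp": [0, 0, 0], "turn": 0}
    - {"gripper": 0.014, "dp": [0, 0, 0], "turn": 0}

```text
t: 15.88
ee_pos: [538.6, 207.8, 111.8]
eef_rot: [-3.099, -0.516, -0.001]
wrist_force: [0.5, -0.1, 0.6]
grip_width: 0.162
finger_force: 0.0
```

```bash
python3 -c "
from h import *
st((538.3,207.7,109.5),-71.1)
s=save('wrist','w4')
im=s['frame']; u,v=map(int,proj(s,(538,207,100)));print(u,v)
cv2.imwrite('pics/w4c.png',cv2.resize(im[max(v-80,0):v+80,u-80:u+80,::-1],None,fx=3.5,fy=3.5,interpolation=cv2.INTER_CUBIC))"
```

```text
t 15.88 pos [538.6 207.8 111.8] yaw_y -71.1 q6 1.4 F [ 0.5 -0.1  0.6] M [-0.033  0.041 -0.005] g 13.9 0.0 tilt [ 4.e-04  1.e-04 -1.e+00]
dp mm [-0.3 -0.1  2.3]
turn -0.0
321 270
```

View pics/w4c.png

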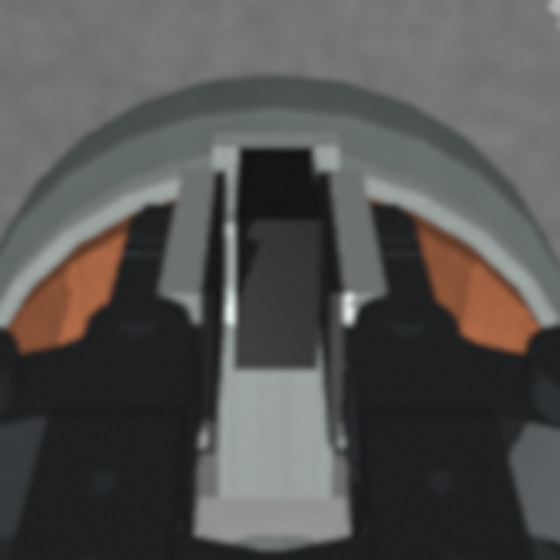

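The fin stands centred between the pads with nothing touching. I'll go down 2 mm and close gently.

Emit:
step_arm:
  increments:
    - {"gripper": 0.014, "dp": [0, 0, 0.002], "turn": 0}
    - {"gripper": 0.013, "dp": [0, 0, 0], "turn": 0}
    - {"gripper": 0.011, "dp": [0, 0, 0], "turn": 0}
    - {"gripper": 0.008, "dp": [0, 0, 0], "turn": 0}
    - {"gripper": 0.008, "dp": [0, 0, 0], "turn": 0}
  squeeze: 20

```text
t: 16.55
ee_pos: [538.4, 207.7, 109.5]
eef_rot: [-3.099, -0.516, 0.0]
wrist_force: [-0.6, 0.4, -1.0]
grip_width: 0.132
finger_force: 19.9
```

```bash
python3 -c "
from h import *
st((538.3,207.7,109.5),-71.1)"
```

```text
t 16.55 pos [538.4 207.7 109.5] yaw_y -71.11 q6 1.4 F [-0.6  0.4 -1. ] M [-0.037  0.04   0.016] g 11.3 19.878171980381012 tilt [-2.e-04  0.e+00 -1.e+00]
dp mm [-0.1 -0.   0. ]
turn -0.0
```

Emit:
step_arm:
  increments:
    - {"gripper": 0.008, "dp": [0, 0, 0], "turn": 0}
    - {"gripper": 0.008, "dp": [0, 0, 0], "turn": 0}
    - {"gripper": 0.008, "dp": [0, 0, -0.001], "turn": 0}
    - {"gripper": 0.008, "dp": [0, 0, -0.001], "turn": 0}
    - {"gripper": 0.008, "dp": [0, 0, 0], "turn": 0}
  squeeze: 90

```text
t: 17.18
ee_pos: [538.6, 207.8, 111.7]
eef_rot: [-3.099, -0.516, -0.0]
wrist_force: [-0.4, 0.4, -2.0]
grip_width: 0.119
finger_force: 87.8
```

```bash
python3 -c "
from h import *
st((538.3,207.7,114.7),-71.1)"
```

```text
t 17.18 pos [538.6 207.8 111.7] yaw_y -71.1 q6 1.4 F [-0.4  0.4 -2. ] M [ 0.03  -0.013 -0.046] g 10.1 87.79504179954529 tilt [ 3.e-04  1.e-04 -1.e+00]
dp mm [-0.3 -0.  -3. ]
turn -0.0
```

Emit:
step_arm:
  increments:
    - {"gripper": 0.008, "dp": [0, 0, -0.001], "turn": 0}
    - {"gripper": 0.008, "dp": [0, 0, -0.001], "turn": 0}
    - {"gripper": 0.008, "dp": [0, 0, -0.001], "turn": 0}
    - {"gripper": 0.008, "dp": [0, 0, 0], "turn": 0}
    - {"gripper": 0.008, "dp": [0, 0, 0], "turn": 0}

```text
t: 17.8
ee_pos: [538.4, 207.7, 114.6]
eef_rot: [-3.099, -0.516, 0.0]
wrist_force: [1.2, -0.7, -1.7]
grip_width: 0.122
finger_force: 87.8
```

```bash
python3 -c "
from h import *
st((538.3,207.7,114.7),-71.1)
s=save('scene','s2')
im=s['frame']
u,v=map(int,proj(s,(500,195,100)));print(u,v)
cv2.imwrite('pics/s2c.png',cv2.resize(im[v-40:v+40,u-50:u+50,::-1],None,fx=7,fy=7,interpolation=cv2.INTER_CUBIC))"
```

```text
t 17.8 pos [538.4 207.7 114.6] yaw_y -71.1 q6 1.4 F [ 1.2 -0.7 -1.7] M [ 0.001 -0.093  0.011] g 10.4 87.79884696006775 tilt [-0.  0. -1.]
dp mm [-0.1 -0.  -0.1]
turn -0.0
367 182
```

View pics/s2c.png

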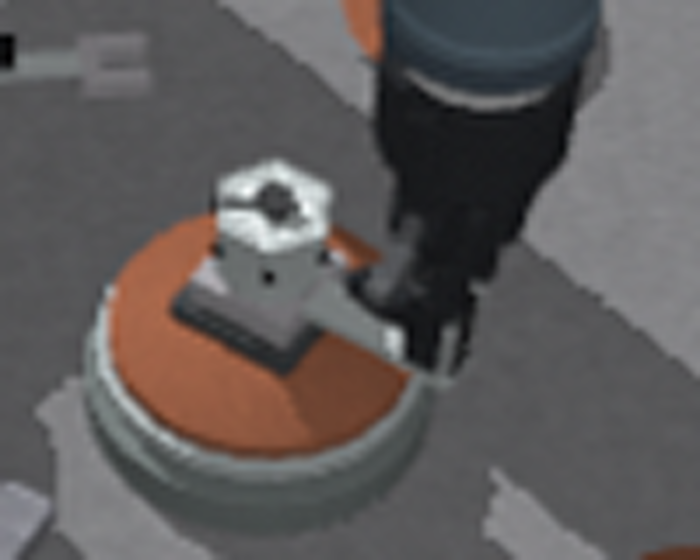

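The block stands above the pocket under the nut, and the wrist load is about the washer's weight. I'll start drawing it out slowly.

Emit:
step_arm:
  increments:
    - {"gripper": 0.008, "dp": [0.001, 0, 0], "turn": 0}
    - {"gripper": 0.008, "dp": [0.001, 0, 0], "turn": 0}
    - {"gripper": 0.008, "dp": [0.001, 0, 0], "turn": 0}
    - {"gripper": 0.008, "dp": [0.001, 0, 0], "turn": 0}
    - {"gripper": 0.008, "dp": [0, 0, 0], "turn": 0}

```text
t: 18.48
ee_pos: [542.3, 209.1, 114.6]
eef_rot: [-3.099, -0.516, -0.0]
wrist_force: [-0.4, 0.2, -1.0]
grip_width: 0.119
finger_force: 87.8
```

```bash
python3 -c "
from h import *
st((590,225.5,114.7),-71.1)"
```

```text
t 18.48 pos [542.3 209.1 114.6] yaw_y -71.1 q6 1.4 F [-0.4  0.2 -1. ] M [ 0.035 -0.078  0.021] g 10.2 87.7999484539032 tilt [ 0.  0. -1.]
dp mm [50.4 -0.1 -0.1]
turn -0.0
```

Moved 4 mm with no resistance, past the pocket's 1.5 mm play. I'll continue.

Emit:
step_arm:
  increments:
    - {"gripper": 0.008, "dp": [0.003, 0, 0], "turn": 0}
    - {"gripper": 0.008, "dp": [0.003, 0, 0], "turn": 0}
    - {"gripper": 0.008, "dp": [0.003, 0, 0], "turn": 0}
    - {"gripper": 0.008, "dp": [0.003, 0, 0], "turn": 0}
    - {"gripper": 0.008, "dp": [0, 0, 0], "turn": 0}

```text
t: 19.1
ee_pos: [553.8, 212.9, 114.6]
eef_rot: [3.099, 0.516, 0.0]
wrist_force: [-0.2, -0.2, -0.8]
grip_width: 0.118
finger_force: 87.8
```

```bash
python3 -c "
from h import *
st((590,225.5,114.7),-71.1)"
```

```text
t 19.1 pos [553.8 212.9 114.6] yaw_y -71.1 q6 1.41 F [-0.2 -0.2 -0.8] M [-0.044 -0.055  0.004] g 10.0 87.79781341552734 tilt [ 1.e-04  0.e+00 -1.e+00]
dp mm [38.3 -0.2 -0.1]
turn -0.0
```

Emit:
step_arm:
  increments:
    - {"gripper": 0.008, "dp": [0.004, 0, 0], "turn": 0}
    - {"gripper": 0.008, "dp": [0.004, 0, 0], "turn": 0}
    - {"gripper": 0.008, "dp": [0.004, 0, 0], "turn": 0}
    - {"gripper": 0.008, "dp": [0.004, 0, 0], "turn": 0}
    - {"gripper": 0.008, "dp": [0.004, 0, 0], "turn": 0}

```text
t: 19.73
ee_pos: [572.8, 219.5, 114.6]
eef_rot: [3.099, 0.516, -0.0]
wrist_force: [-0.2, -0.6, -1.0]
grip_width: 0.122
finger_force: 87.8
```

Emit:
step_arm:
  increments:
    - {"gripper": 0.008, "dp": [0.005, 0, 0], "turn": 0}
    - {"gripper": 0.008, "dp": [0.005, 0, 0], "turn": 0}
    - {"gripper": 0.008, "dp": [0.005, 0, 0], "turn": 0}
    - {"gripper": 0.008, "dp": [0.008, 0, 0], "turn": 0}
    - {"gripper": 0.008, "dp": [0.01, 0, 0], "turn": 0}

```text
t: 20.35
ee_pos: [604.3, 230.3, 114.6]
eef_rot: [-3.099, -0.516, -0.0]
wrist_force: [-0.4, -0.6, -0.8]
grip_width: 0.117
finger_force: 87.8
```

```bash
python3 - <<'E'
from h import *
st((590,225.5,114.7),-71.1)
s=save('top','t2')
im=s['frame'];cv2.imwrite('pics/t2c.png',cv2.resize(im[100:260,200:400,::-1],None,fx=3.7,fy=3.7,interpolation=cv2.INTER_CUBIC))
for n in ('top0','t2'):
    t=np.load(f'pics/{n}.npz'); print([[round(float(a),1) for a in proj(t,p)] for p in((528,33,28),(615,-22,4))])
E
```

```text
t 20.35 pos [604.3 230.3 114.6] yaw_y -71.11 q6 1.42 F [-0.4 -0.6 -0.8] M [-0.014 -0.06   0.048] g 10.0 87.80091404914856 tilt [ 1.e-04  0.e+00 -1.e+00]
dp mm [-15.1  -0.1  -0.1]
turn -0.0
[[314.0, 192.1], [334.3, 162.1]]
[[314.0, 192.1], [334.3, 162.1]]
```

View pics/t2c.png

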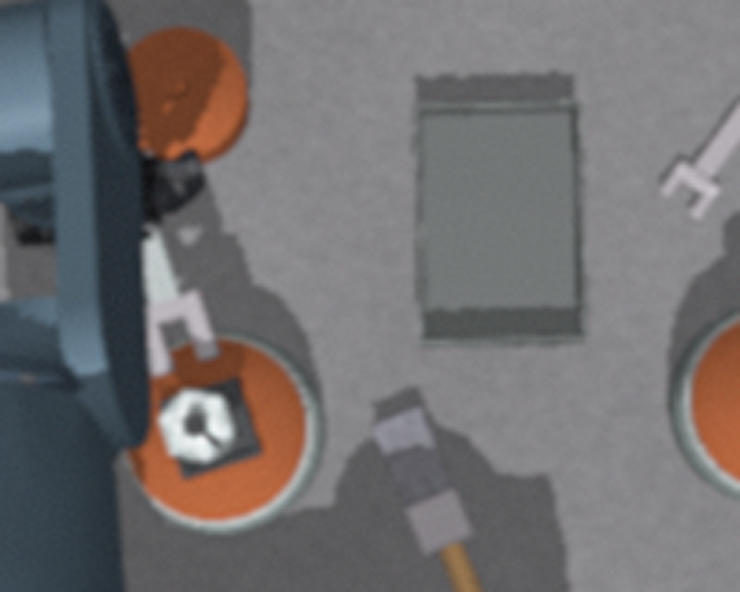

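The washer is clear of the nut and spindle, held level. The tray rim corners are at crop (417,105), (577,102), (582,342) and (423,342).

```bash
python3 - <<'E'
from h import *
t=np.load('pics/t2.npz')
C=np.array([ray(t,200+x/3.7-.4,100+y/3.7-.4,28)[:2] for x,y in((417,105),(577,102),(582,342),(423,342))])
print(C.round(1).tolist(),C.mean(0))
d=(C[0]+C[1]-C[2]-C[3])/2; yaw=np.degrees(np.arctan2(d[1],d[0])); print(np.hypot(*d),yaw)
T=C.mean(0)+46*d/np.hypot(*d); print('TCP',T)
st((*T,44.5),yaw-90)
E
```

```text
[[705.0, 39.8], [708.3, -79.0], [529.4, -83.5], [528.2, 33.2]] [617.71263641 -22.36356963]
177.94689951670756 1.8065852746261943
TCP [663.68977181 -20.91339033]
t 20.4 pos [605.6 230.5 114.9] yaw_y -71.11 q6 1.42 F [-0.2  0.  -0.1] M [ 0.023 -0.108  0.019] g 10.1 87.80205845832825 tilt [ 1.7e-03  4.0e-04 -1.0e+00]
dp mm [-26.5 256.7  70.4]
turn 0.298
```

Emit:
step_arm:
  increments:
    - {"gripper": 0.008, "dp": [0, 0, -0.01], "turn": 0}
    - {"gripper": 0.008, "dp": [0, 0, -0.02], "turn": 0}
    - {"gripper": 0.008, "dp": [0, 0, -0.025], "turn": 0}
    - {"gripper": 0.008, "dp": [0, 0, -0.015], "turn": 0}
    - {"gripper": 0.008, "dp": [0, 0, 0], "turn": 0}

```text
t: 21.02
ee_pos: [604.8, 230.3, 187.1]
eef_rot: [-3.099, -0.516, -0.006]
wrist_force: [0.6, 0.2, -1.4]
grip_width: 0.114
finger_force: 87.8
```

Emit:
step_arm:
  increments:
    - {"gripper": 0.008, "dp": [-0.003, 0.02, 0], "turn": 0}
    - {"gripper": 0.008, "dp": [-0.005, 0.04, 0], "turn": 0}
    - {"gripper": 0.008, "dp": [-0.006, 0.045, 0], "turn": 0}
    - {"gripper": 0.008, "dp": [-0.005, 0.045, 0], "turn": 0}
    - {"gripper": 0.008, "dp": [-0.004, 0.045, 0], "turn": 0}

```text
t: 21.65
ee_pos: [644.4, 35.4, 183.1]
eef_rot: [-3.099, -0.515, 0.004]
wrist_force: [0.4, -0.4, -0.2]
grip_width: 0.116
finger_force: 87.9
```

Emit:
step_arm:
  increments:
    - {"gripper": 0.008, "dp": [-0.003, 0.04, 0], "turn": 0}
    - {"gripper": 0.008, "dp": [0, 0.02, 0], "turn": 0}
    - {"gripper": 0.008, "dp": [0, 0, 0], "turn": 0.1}
    - {"gripper": 0.008, "dp": [0, 0, 0], "turn": 0.1}
    - {"gripper": 0.008, "dp": [0, 0, 0], "turn": 0.1}

```text
t: 22.28
ee_pos: [661.1, -19.5, 183.5]
eef_rot: [-3.141, -0.042, 0.003]
wrist_force: [0.6, -1.0, -0.9]
grip_width: 0.121
finger_force: 88.0
```

Emit:
step_arm:
  increments:
    - {"gripper": 0.008, "dp": [0, 0, 0.03], "turn": 0}
    - {"gripper": 0.008, "dp": [0, 0, 0.035], "turn": 0}
    - {"gripper": 0.008, "dp": [0, 0, 0.03], "turn": 0}
    - {"gripper": 0.008, "dp": [0, 0, 0.015], "turn": 0}
    - {"gripper": 0.008, "dp": [0, 0, 0], "turn": 0}

```text
t: 22.9
ee_pos: [660.7, -19.3, 73.2]
eef_rot: [-3.141, -0.047, 0.005]
wrist_force: [-0.5, -0.8, -0.5]
grip_width: 0.115
finger_force: 87.9
```

```bash
python3 - <<'E'
from h import *
st((663.7,-20.9,44.5),-88.2)
s=save('scene','s3'); im=s['frame']; u,v=map(int,proj(s,(620,-22,40)))
cv2.imwrite('pics/s3c.png',cv2.resize(im[v-65:v+50,u-70:u+70,::-1],None,fx=5,fy=5,interpolation=cv2.INTER_CUBIC))
E
```

```text
t 22.9 pos [660.7 -19.3  73.2] yaw_y -88.28 q6 1.33 F [-0.5 -0.8 -0.5] M [ 0.002 -0.059 -0.017] g 9.8 87.93470621109009 tilt [-2.9e-03  7.0e-04 -1.0e+00]
dp mm [ 3.   1.7 28.7]
turn -0.001
```

View pics/s3c.png

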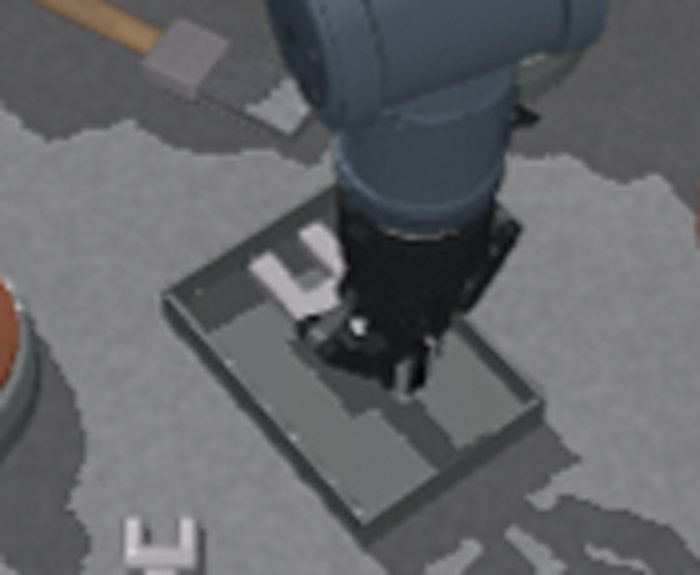

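The washer is centred over the tray and level. I'll lower it to the floor, slowly at the end.

Emit:
step_arm:
  increments:
    - {"gripper": 0.008, "dp": [0.003, 0.0015, 0.01], "turn": 0}
    - {"gripper": 0.008, "dp": [0, 0, 0.01], "turn": 0}
    - {"gripper": 0.008, "dp": [0, 0, 0.005], "turn": 0}
    - {"gripper": 0.008, "dp": [0, 0, 0.001], "turn": 0}
    - {"gripper": 0.008, "dp": [0, 0, 0], "turn": 0}

```text
t: 23.58
ee_pos: [664.8, -21.0, 48.7]
eef_rot: [3.141, 0.047, 0.0]
wrist_force: [-0.4, -0.3, -1.7]
grip_width: 0.118
finger_force: 87.9
```

```bash
python3 -c "
from h import *
st((663.7,-20.9,44.5),-88.2)"
```

```text
t 23.57 pos [664.8 -21.   48.7] yaw_y -88.29 q6 1.33 F [-0.4 -0.3 -1.7] M [-0.02  -0.131 -0.039] g 10.1 87.92867302894592 tilt [ 1.e-04 -0.e+00 -1.e+00]
dp mm [-1.1 -0.1  4.2]
turn -0.002
```

Emit:
step_arm:
  increments:
    - {"gripper": 0.008, "dp": [0, 0, 0.0015], "turn": 0}
    - {"gripper": 0.008, "dp": [0, 0, 0.001], "turn": 0}
    - {"gripper": 0.008, "dp": [0, 0, 0.001], "turn": 0}
    - {"gripper": 0.008, "dp": [0, 0, 0.0005], "turn": 0}
    - {"gripper": 0.008, "dp": [0, 0, 0], "turn": 0}

```text
t: 24.2
ee_pos: [664.8, -21.0, 44.7]
eef_rot: [3.141, 0.047, -0.0]
wrist_force: [-0.6, -0.7, 0.3]
grip_width: 0.12
finger_force: 88.0
```

```bash
python3 -c "
from h import *
st((663.7,-20.9,44.5),-88.2)"
```

```text
t 24.2 pos [664.8 -21.   44.7] yaw_y -88.29 q6 1.33 F [-0.6 -0.7  0.3] M [ 0.021  0.087 -0.023] g 10.3 88.02593350410461 tilt [-0. -0. -1.]
dp mm [-1.1 -0.2  0.2]
turn -0.002
```

Contact is starting, so I'll release with a small opening and rise.

Emit:
step_arm:
  increments:
    - {"gripper": 0.013, "dp": [0, 0, 0], "turn": 0}
    - {"gripper": 0.016, "dp": [0, 0, 0], "turn": 0}
    - {"gripper": 0.024, "dp": [0, 0, 0], "turn": 0}
    - {"gripper": 0.024, "dp": [0, 0, 0], "turn": 0}
    - {"gripper": 0.024, "dp": [0, 0, 0], "turn": 0}

```text
t: 24.82
ee_pos: [664.8, -21.0, 44.6]
eef_rot: [-3.141, -0.047, -0.0]
wrist_force: [0.3, -0.4, 0.0]
grip_width: 0.281
finger_force: 0.0
```

Emit:
step_arm:
  increments:
    - {"gripper": 0.024, "dp": [0, 0, -0.01], "turn": 0}
    - {"gripper": 0.024, "dp": [0, 0, -0.02], "turn": 0}
    - {"gripper": 0.024, "dp": [0, 0, -0.04], "turn": 0}
    - {"gripper": 0.024, "dp": [0, 0, -0.05], "turn": 0}
    - {"gripper": 0.024, "dp": [-0.03, 0, -0.03], "turn": 0}

```text
t: 25.45
ee_pos: [637.2, -22.4, 200.0]
eef_rot: [3.139, 0.047, 0.012]
wrist_force: [-0.0, 1.3, 0.1]
grip_width: 0.281
finger_force: 0.0
```

Emit:
step_arm:
  increments:
    - {"gripper": 0.024, "dp": [-0.04, 0, -0.02], "turn": 0}
    - {"gripper": 0.024, "dp": [-0.04, 0, -0.02], "turn": 0}
    - {"gripper": 0.024, "dp": [0, 0, 0], "turn": 0}
    - {"gripper": 0.024, "dp": [0, 0, 0], "turn": 0}
    - {"gripper": 0.024, "dp": [0, 0, 0], "turn": 0}

```text
t: 26.08
ee_pos: [555.4, -24.4, 234.4]
eef_rot: [-3.141, -0.047, 0.0]
wrist_force: [0.4, -0.3, -0.0]
grip_width: 0.281
finger_force: 0.0
```

```bash
python3 - <<'E'
from h import *
st()
im=save('wrist','w5')['frame'];cv2.imwrite('pics/w5b.png',im[:,:,::-1])
E
```

```text
t 26.07 pos [555.4 -24.4 234.4] yaw_y -88.29 q6 1.28 F [ 0.4 -0.3 -0. ] M [-0.015  0.053 -0.003] g 24.0 0.0 tilt [-1.e-04  0.e+00 -1.e+00]
```

View pics/w5b.png

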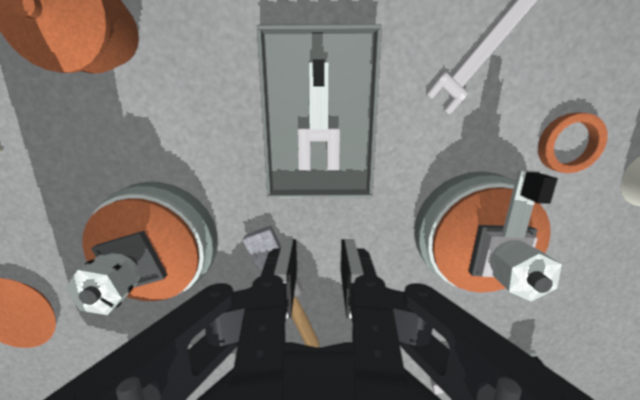

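The washer lies flat and centred in the tray (about (319,115)), and the arm is clear.

```bash
python3 -c "
from cell import job_done
print(job_done())"
```

```text
the job is handed in; nothing more can be done
None
```

The job is handed in, with no verdict returned: the marked nut was turned clockwise to its felt stop (torque 0.31 to 0.69 N·m at about 2.2 rad), its washer was drawn out without resistance and lies flat in the tray, and I did not touch the other wheel's nut.

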